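# Dock the full sharps bin in its bench bracket

## Task

The full yellow sharps bin stands in the way of the pouch sealer and has to go into its steel bench bracket. First press the red flap on its lid fully shut with a fingertip, so that nothing spills; then push the bin along the worktop into the bracket, without tipping or lifting it, until it is fully home and both blue spring catches have snapped in behind it. Nothing is to be picked up, and the other things on the worktop stay where they are.

Things in the scene. Friction and masses are not known exactly. Their poses are not given: they have to be found in the camera images.
- bin: Full yellow sharps bin with an orange lid, loose, upright, 0.7 to 0.95 kg. Base rim 100 mm (its x) by 124 mm (its y), 32 mm high; the body above is 3 mm narrower all round; lid top 158 mm up, shut flap 173 mm. Too wide to grip. Origin: centre of the underside, z up. Its +x side goes into the bracket first; its -x face is the one to push.
- bin_push (a point): Middle of the base rim on the bin's -x face, 16 mm above the worktop (bin frame -50, 0, 16 mm). Friction under the bin is about 0.6: pushed higher than about 60 mm it tips instead of sliding. A hand pointing straight down would meet the upper body; tilted, its fingertips lead.
- flap (a joint): Red flap on the bin's lid, 78 mm from hinge to free edge plus a 7 mm tab, 90 mm wide, 4 mm thick. Value: opening angle in rad, 0 = shut and flat, 1.4 = its stop. It starts half open and stays where it is put; under 1 N at the free edge moves it. Press on its outer side, which faces up and towards the bin's +x.
- flap_hinge (a point): Middle of the flap's hinge line, which runs along the bin's y (bin frame +39, 0, 169 mm). From here the flap reaches towards the bin's -x when shut.
- flap_edge (a point): Middle of the flap's free edge on its outer face, 78 mm from the hinge; moves with the flap.
- bracket: Steel bench bracket fixed to the worktop: back plate 85 mm high, two cheeks 48 mm high, 129 mm apart inside, from x = -48 mm on. Origin: on the worktop under the centre of a seated bin, z up. The bin goes in along +x, frames parallel. Back plate face at x = +51.5 mm: a bin fully home has its origin within 2 mm of this origin.
- bracket_mouth (a point): Middle of the mouth between the ends of the flared lips, on the worktop (bracket frame x = -121 mm). The lips, 40 mm high, are 189 mm apart here and narrow to 149 mm at x = -87 mm; they and the catches guide the bin in.
- catch_near (a joint): Blue spring catch on the bracket's +y side: plate 36 mm long, 13 to 41 mm above the worktop, on an upright hinge at x = -86.5, y = +74.5 mm in the bracket's frame, slanting in to its tip at x = -55, y = +57 mm. Value in rad: 0 = sprung in; the passing bin presses it out to about 0.2, then it springs back behind the bin. Both catches together add up to about 10 N to the push.
- catch_far (a joint): The same blue spring catch, mirrored, on the bracket's -y side (hinge at y = -74.5 mm, tip at y = -57 mm). Value in rad: 0 = sprung in, grows as it is pressed out.
- oil_spray: Bystander: upright spray can with a green cap, 52 mm across, 171 mm high. Origin: centre of its underside.
- timer: Bystander: flat white timer with round buttons, 66 x 66 x 19 mm. Origin: centre of its underside.
- handpiece: Bystander: steel dental handpiece with a blue ring, lying, 17 x 132 x 20 mm, long along its y. Origin: centre of its underside.
- kidney_dish: Bystander: steel kidney dish, 82 x 175 x 35 mm, long along its y. Origin: centre of its underside.

How it is judged (in metres and radians):
On the way, in this order (a step that is already met when the one before it is completed fails the run):
1. the flap is shut while the bin still stands about where it stood (value of joint flap below 0.08 rad and distance of bin from where it was at the start of the episode below 0.035 m), for 0.1 s.
2. the bin is home in the bracket, both catches sprung in behind it (x of bin in the frame of bracket between -0.007 and 0.006 m and y of bin in the frame of bracket between -0.006 and 0.006 m and angle between the x axis of bin and the x axis of bracket, either way round below 0.06 rad and angle between bin's own z axis and vertical below 0.04 rad and value of joint each of catch_near, catch_far below 0.06 rad), for 0.2 s.
At the end, for the whole second after the job is handed in: The bin stands upright in the bracket, square to it and with its origin within 7 mm of fully home (6 mm sideways), both catches sprung in (under 0.06 rad), the flap shut (under 0.08 rad), everything at rest (all of step 2 and value of joint flap below 0.08 rad and linear speed of bin below 0.01 m/s and height (world z) of bin below 0.004 m); the robot touches nothing.
It fails at once if the bin tips by more than about 9 degrees (angle between bin's own z axis and vertical above 0.16 rad).
It fails at once if the bin is lifted off the worktop by more than 12 mm (height (world z) of bin above 0.012 m).
It fails at once if the bin is pushed along with its flap open (distance of bin from where it was at the start of the episode above 0.05 m and value of joint flap above 0.25 rad).
It fails at once if another thing is shifted or lifted by more than 25 mm (distance of any of oil_spray, timer, handpiece, kidney_dish from where it was at the start of the episode above 0.025 m).
It also fails if it takes over 54 s, if anything falls off the work surface, if the arm or the gripper's body presses on something with over 40 N, if the wrist force passes 120 N, or if a joint passes its speed limit or range.

## Robot

A 6-joint arm with a two-finger parallel gripper is mounted at the origin on a cart in front of the work surface, level with it; the furniture and walls round the work are solid. World frame = base frame: x ahead of the robot, y to its left, z up, the work surface at z = 0. Lengths are in m, angles in degrees, forces in N, time in s.
With the tool pointing down it reaches from about 0.4 to 0.825 m from the base axis. Payload 7 kg.
Tool frame: the origin (TCP) lies on the centre line of the jaws, within the pads' length; the fingertips stand 22 mm ahead of it and the grasp point (between the pads) lies 3 mm ahead of it; z points along the fingers, y is the line along which they close (so a half turn about z gives the same grasp; the last joint's range is limited). The gripper opens to 88 mm and grips with 3 to 60 N. Pads are 19 mm wide; open, the fingers measure 130 mm over their backs; the gripper's body (78 mm by 193 mm) begins 47 mm behind the grasp point.
Start: joints at [-55.399, 20.546, 0.682, 0, -70.136, -16.507], TCP at [0.21, -0.642, 0.221] pointing down, gripper open.
Joint ranges: [-176.03, 176.03], [-82.01, 121.73], [-58.28, 71.71], [-173.87, 95.51], [-174.79, -0.11], [-173.66, 173.66]. Speed limits (degrees/s): [136.94, 136.94, 172.46, 180, 180, 180].

## Interface

Orientations are given as [roll, pitch, yaw] about the fixed x, y, z axes, in that order (R = Rz(yaw) Ry(pitch) Rx(roll)).
In Python, from plant import get_state, cams, r gives the robot as it stands.
- The arm moves only by the tool apply_moves, never from a script. Its argument "targets" is a list of rows, each an object with "dp": the shift along the world's x, y, z in m, a list of three; "yaw": the turn about the world's z in degrees. In form: [{"dp": [x, y, z], "yaw": yaw}, ...]. A call has 1 to 20 rows; each row is the pose to reach, as a shift and turn from the pose commanded when the call began; what a row does not reach only later rows make up. A row lasts 1/12 s, in which the tool goes at most 41.7 mm and 7.16 degrees, less where a joint would pass 70% of its speed; a pose out of reach is approached as far as the arm can. A call with a gripper value outside its range is refused whole. "grip" is the gripper command: -1 is fully open, 1 is shut, values between are in proportion, set as the call begins (left out, the last holds). The fingers move at their own pace and stop on an object; "squeeze" is the grip in N (left out, the last holds). Time passes only in rows, so rows that repeat a pose let the fingers close. It gives the time, the measured TCP pose, the force, the opening and the grip force at its end, in the units of the state.
- get_state(): the state, without advancing time (a new reading comes with each control period).
- cams.capture(name): name is "scene" or "side" or "wrist"; returns a dict with "image" (420x560x3 uint8, red, green, blue), "range_z" (420x560 float32, m along the optical axis (not along the pixel's ray), 0 where there is no reading), "fx", "fy", "cx", "cy" (pixels), "R" (3x3) and "t" (3): a world point X has camera coordinates R X + t; the wrist camera has in their place "T_tool_cam" (4x4, takes a point from camera to tool coordinates, whose origin is the TCP and whose axes are the flange's). Camera axes: x right, y down, z forward; pixel columns grow to the right and rows downward; lengths in m; the calibration is good to about 2 mm. A picture is of the moment at which its call begins: read the wrist's pose just before it.
- r.close_job(): hands the job in; it is judged then, once.
The state is a dict: "time_s": time; "joints": joint angles; "qd": joint speeds; "joint_torque": joint torques, N m; "tcp_pos": TCP position; "eef_rot": TCP orientation; "contact_force": force on the tool from outside, world axes, zero at the start; "moment": the same for the moment, N m; "gripper_width": finger opening in m; "gripper_force": force on a finger pad.
Only numpy, scipy, OpenCV 4.12 (cv2) and the standard library are available. Lean on these libraries where they do the work, as an engineer would, in place of code of your own. Each camera call takes 0.05 s, during which the arm holds its last target. There are 200 camera calls.

## Working session

There is one attempt and no reset: what is moved stays moved. The work goes in short steps, Python scripts to look and compute and a tool call to move; the robot and the scene stay as the last step left them, time stands still between calls to the robot, and variables do not carry over. Pictures are saved under pics/ and viewed, at most 10 in all, crops included, and the job is handed in when it is done.

Besides the shell and the picture viewer there is one more tool, called as a command line: name --argument value ..., lists and objects as JSON in quotes. apply_moves: Moves the arm, as the interface text tells. Its arguments: {"type":"object","properties":{"targets":{"type":"array","items":{"type":"object","properties":{"dp":{"type":"array","items":{"type":"number"}},"yaw":{"type":"number"}}}},"grip":{"type":"number"},"squeeze":{"type":"number"}},"required":["targets"]}

```bash
mkdir -p pics; cat > h.py <<'E'
import numpy as np, cv2
from plant import get_state, cams, r
def cap(n):
    c=cams.capture(n); cv2.imwrite(f'pics/{n}_{get_state()["time_s"]:.2f}.png',c['image'][:,:,::-1]); np.savez(f'{n}.npz',**c); return c
def pts(c):
    z=c['range_z'];v,u=np.mgrid[:z.shape[0],:z.shape[1]]
    P=np.stack([(u-c['cx'])/c['fx']*z,(v-c['cy'])/c['fy']*z,z],-1)
    return (P-c['t'])@c['R']
E
python3 - <<'E'
from h import *
print(get_state())
a=cap('scene')['image'];b=cap('side')['image']
E
ls pics
```

```text
{'time_s': 0.0, 'joints': array([-5.54005468e+01,  2.05930927e+01,  6.32391477e-01, -1.86761077e-02,
       -7.01354867e+01, -1.65077343e+01]), 'qd': array([ 0.0071341 , -0.03123844,  0.01938142, -0.04279217, -0.03683233,
       -0.05837277]), 'joint_torque': array([ 4.38422103e-04, -5.82718134e+01,  2.93053901e+01,  6.99716672e+00,
        6.68471883e-03, -1.82245576e-04]), 'tcp_pos': array([ 0.20942893, -0.64115711,  0.21979803]), 'eef_rot': array([ 1.79902788e+02, -1.05009603e-02, -1.61914633e+02]), 'contact_force': array([-0.30928111, -0.02852109, -0.29584559]), 'moment': array([ 0.00899794, -0.00524232,  0.01681676]), 'gripper_force': 0.0, 'gripper_width': 0.08733999748886621}
scene_0.05.png
side_0.10.png
```

View pics/scene_0.05.png

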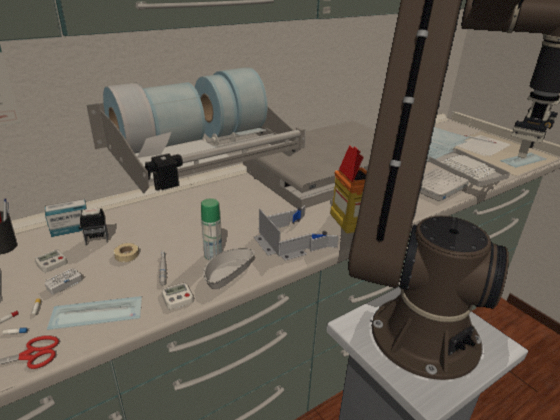

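View pics/side_0.10.png

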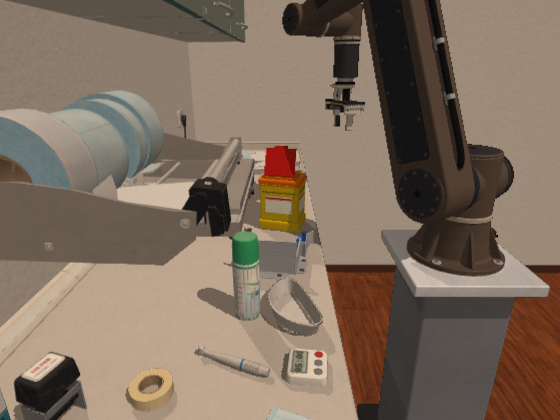

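The scene picture shows the bin at about (350,200) with its flap up, and the bracket left of it with its back plate at (270,230) and blue catches at (298,213) and (318,240). The side view shows the bin at (283,200), the spray can at (246,275) and the dish at (293,305). Next I'll build a top-down cloud.

```bash
python3 - <<'E'
from h import *
C={n:dict(np.load(n+'.npz')) for n in('scene','side')}
hsvr={'yellow':((20,150,80),(32,255,255)),'orange':((8,170,120),(18,255,255)),'red':((0,180,90),(5,255,255)),'blue':((105,170,60),(125,255,255))}
A=[];K=[]
for n,c in C.items():
    P=pts(c);h=cv2.cvtColor(c['image'],cv2.COLOR_RGB2HSV);ok=c['range_z']>0
    A.append(P[ok]);K.append(c['image'][ok]);
    for k,(l,u) in hsvr.items():
        m=(cv2.inRange(h,l,u)>0)&ok&(P[...,2]<.3)&(P[...,2]>0.005)&(np.abs(P[...,0]-.55)<.4)&(np.abs(P[...,1])<.5)
        q=P[m]
        if len(q): print(n,k,len(q),np.percentile(q,[2,50,98],axis=0).round(3).tolist())
A=np.vstack(A);K=np.vstack(K)
g=np.where((A[:,2]>-.02)&(A[:,2]<.3))[0];A=A[g];K=K[g];o=np.argsort(A[:,2]);A=A[o];K=K[o]
np.savez('cloud.npz',A=A,K=K)
# map: x 0.2..0.8 up, y .5..-.5 left->right, 1.25mm/px
im=np.zeros((480,800,3),np.uint8)
u=((.5-A[:,1])/.00125).astype(int);v=((.85-A[:,0])/.00125).astype(int)
m=(u>=1)&(u<799)&(v>=1)&(v<479)
for du in(-1,0,1):
  for dv in(-1,0,1): im[v[m]+dv,u[m]+du]=K[m][:,::-1]
cv2.imwrite('pics/top.png',im)
E
```

```text
scene yellow 559 [[0.395, -0.159, 0.01], [0.417, -0.141, 0.049], [0.508, -0.129, 0.135]]
scene orange 71 [[0.414, -0.16, 0.155], [0.461, -0.146, 0.159], [0.508, -0.13, 0.162]]
scene red 327 [[0.422, -0.181, 0.168], [0.462, -0.161, 0.204], [0.494, -0.139, 0.244]]
scene blue 66 [[0.395, -0.046, 0.018], [0.528, -0.026, 0.034], [0.537, -0.0, 0.043]]
side yellow 1371 [[0.384, -0.194, 0.008], [0.448, -0.143, 0.054], [0.514, -0.127, 0.138]]
side orange 399 [[0.391, -0.206, 0.141], [0.454, -0.146, 0.157], [0.512, -0.126, 0.169]]
side red 896 [[0.39, -0.18, 0.02], [0.454, -0.16, 0.207], [0.494, 0.396, 0.248]]
side blue 22 [[0.387, -0.025, 0.028], [0.392, -0.018, 0.037], [0.409, -0.001, 0.042]]
```

View pics/top.png

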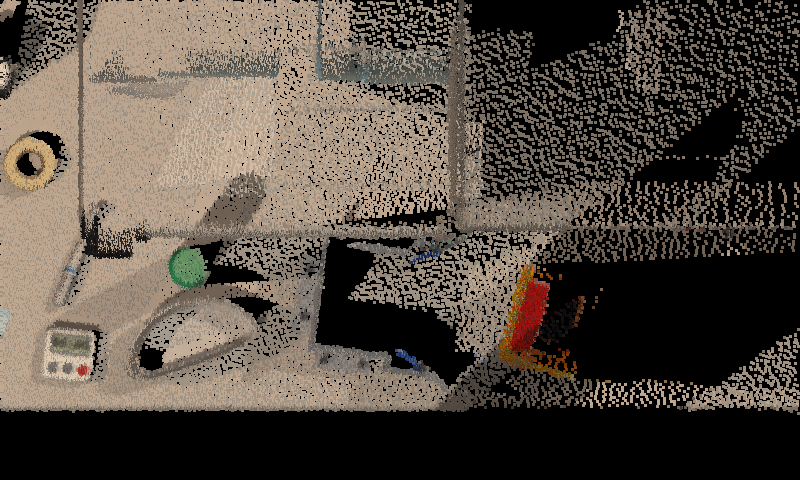

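The top map shows the bin's front face from (525,265) to (505,355), turned a few degrees. The bracket's back plate is at column ~318, rows 240–365, and the catches are at (425,255) and (408,358). Next I'll fit both with models.

```bash
cat > fit.py <<'E'
from h import *
def fitline(q):
    q=q[:,:2]
    for _ in range(6):
        c=q.mean(0);d=np.linalg.svd(q-c,full_matrices=False)[2][0];n=np.array([-d[1],d[0]])
        e=np.abs((q-c)@n);k=e<max(.0015,2*np.median(e)); q=q[k]
    return c,d*np.sign(d[0]),len(q),np.sqrt((((q-c)@n)**2).mean()),[q[:,0].min(),q[:,0].max(),q[:,1].min(),q[:,1].max()]
E
python3 - <<'E'
from fit import *
for n in('scene','side'):
    c=dict(np.load(n+'.npz'));P=pts(c).reshape(-1,3);ok=c['range_z'].ravel()>0;P=P[ok]
    h=cv2.cvtColor(c['image'],cv2.COLOR_RGB2HSV).reshape(-1,3)[ok].astype(int)
    yel=(h[:,0]>=14)&(h[:,0]<=34)&(h[:,1]>150)
    def sel(x0,x1,y0,y1,z0,z1,m=True): return P[(P[:,0]>x0)&(P[:,0]<x1)&(P[:,1]>y0)&(P[:,1]<y1)&(P[:,2]>z0)&(P[:,2]<z1)&m]
    def rep(t,q):
        if len(q)<8: print(n,t,len(q));return
        c,d,k,s,b=fitline(q);print(n,t,'c',c.round(4),'ang',np.degrees(np.arctan2(d[1],d[0])).round(2),k,s.round(4),np.round(b,3))
    rep('rim front',sel(.41,.51,-.19,-.10,.006,.028,yel)); rep('body front',sel(.41,.51,-.19,-.10,.045,.13))
    rep('body right',sel(.36,.42,-.24,-.15,.04,.13,yel)); rep('rim right',sel(.36,.42,-.24,-.15,.006,.028,yel))
    rep('backplate',sel(.36,.58,.07,.13,.055,.082))
    rep('cheek lowx',sel(.36,.45,-.0,.09,.02,.046)); rep('cheek highx',sel(.50,.56,-.0,.09,.02,.046))
    red=((h[:,0]<6)|(h[:,0]>175))&(h[:,1]>170)
    q=sel(.35,.55,-.3,-.1,.165,.27,red)
    d=(np.arange(16)*.005+.168)
    for z in d[::2]:
        s=q[np.abs(q[:,2]-z)<.004]
        if len(s)>3: print(' flap z',z.round(3),s.mean(0).round(4),len(s))
E
```

```text
scene rim front c [ 0.4621 -0.1429] ang -15.86 72 0.0008 [ 0.411  0.51  -0.157 -0.129]
scene body front c [ 0.4578 -0.1443] ang -15.77 326 0.0007 [ 0.41   0.51  -0.16  -0.131]
scene body right c [ 0.3968 -0.156 ] ang -86.54 22 0.0014 [ 0.394  0.399 -0.164 -0.15 ]
scene rim right 4
scene backplate c [0.478  0.1026] ang -7.89 153 0.0007 [0.413 0.549 0.092 0.112]
scene cheek lowx c [0.4086 0.0525] ang 81.61 110 0.0008 [0.401 0.415 0.012 0.089]
scene cheek highx c [0.5381 0.0244] ang 81.9 74 0.0009 [0.533 0.543 0.    0.06 ]
 flap z 0.168 [ 0.4579 -0.1507  0.1687] 9
 flap z 0.178 [ 0.4538 -0.1499  0.1781] 49
 flap z 0.188 [ 0.4544 -0.1533  0.188 ] 52
 flap z 0.198 [ 0.4553 -0.1568  0.1976] 42
 flap z 0.208 [ 0.4499 -0.1595  0.2081] 53
 flap z 0.218 [ 0.4505 -0.1633  0.2181] 49
 flap z 0.228 [ 0.4522 -0.1671  0.2278] 48
 flap z 0.238 [ 0.4514 -0.1712  0.2379] 50
side rim front c [ 0.4591 -0.1405] ang -16.14 126 0.0008 [ 0.41   0.508 -0.155 -0.125]
side body front c [ 0.4577 -0.1432] ang -15.38 548 0.0008 [ 0.41   0.51  -0.158 -0.129]
side body right c [ 0.3893 -0.1803] ang 73.81 56 0.0005 [ 0.381  0.398 -0.209 -0.15 ]
side rim right c [ 0.3868 -0.1777] ang 74.51 30 0.0005 [ 0.38   0.395 -0.209 -0.151]
side backplate c [0.4622 0.1057] ang -7.69 291 0.0008 [0.416 0.504 0.099 0.113]
side cheek lowx c [0.3988 0.0248] ang 73.48 56 0.0037 [0.386 0.412 0.001 0.079]
side cheek highx 0
 flap z 0.168 [ 0.457  -0.1485  0.1709] 21
 flap z 0.178 [ 0.4584 -0.1503  0.1779] 92
 flap z 0.188 [ 0.4544 -0.1524  0.188 ] 85
 flap z 0.198 [ 0.4532 -0.1561  0.1981] 89
 flap z 0.208 [ 0.4546 -0.1598  0.2084] 85
 flap z 0.218 [ 0.4544 -0.1639  0.218 ] 88
 flap z 0.228 [ 0.4506 -0.166   0.228 ] 88
 flap z 0.238 [ 0.4529 -0.1701  0.238 ] 88
```

Bin at about (0.448,-0.190), yaw 74°. Bracket at about (0.477,0.051), yaw 82°, so the bin sits at x -242, y -5 mm in the bracket's frame and is turned -8°. The flap is about 70° open. I'll move over to the flap's front side with the fingers closed.

apply_moves --targets '[{"dp":[0.02,0.01,0.03],"yaw":7},{"dp":[0.04,0.03,0.06],"yaw":14},{"dp":[0.06,0.05,0.09],"yaw":21},{"dp":[0.08,0.08,0.1],"yaw":28},{"dp":[0.095,0.115,0.1],"yaw":35},{"dp":[0.11,0.15,0.1],"yaw":42},{"dp":[0.125,0.185,0.1],"yaw":49},{"dp":[0.14,0.22,0.1],"yaw":56},{"dp":[0.155,0.255,0.1],"yaw":56},{"dp":[0.17,0.29,0.1],"yaw":56},{"dp":[0.185,0.325,0.1],"yaw":56},{"dp":[0.2,0.36,0.1],"yaw":56},{"dp":[0.215,0.395,0.1],"yaw":56},{"dp":[0.23,0.43,0.1],"yaw":56},{"dp":[0.24,0.465,0.1],"yaw":56},{"dp":[0.253,0.503,0.1],"yaw":56},{"dp":[0.253,0.503,0.1],"yaw":56},{"dp":[0.253,0.503,0.1],"yaw":56}]' --grip 1 --squeeze 10

```text
time_s: 1.6
tcp_pos: [0.463, -0.1366, 0.3205]
eef_rot: [180.0, 0.0, -105.7]
contact_force: [0.2, -0.1, 0.1]
gripper_width: 0.0006
gripper_force: 0.0
```

```bash
python3 - <<'E'
from h import *
s=get_state();print(s['time_s'],s['tcp_pos'],s['eef_rot'],s['joints'],s['gripper_width'])
w=cap('wrist');print(w['T_tool_cam'].round(3))
A=np.load('cloud.npz')['A']
for x in np.arange(.52,.64,.01):
    print(x.round(2),[(lambda q:np.percentile(q,95).round(3) if len(q) else None)(A[(abs(A[:,0]-x)<.005)&(abs(A[:,1]-y)<.025),2]) for y in(-.3,-.25,-.2,-.15,-.1,-.05,0,.05)])
E
```

```text
1.6 [ 0.46300539 -0.13658289  0.32049814] [ 1.79970203e+02  3.43841229e-03 -1.05665583e+02] [ 6.96261294e+00 -9.85574262e-01 -1.29268354e+01 -1.49604405e-02
 -7.80849196e+01 -2.26251034e+01] 0.0005511991562385871
[[-0.    -0.956 -0.293  0.079]
 [ 1.     0.    -0.001 -0.001]
 [ 0.001 -0.293  0.956 -0.163]
 [ 0.     0.     0.     1.   ]]
0.52 [None, np.float64(0.003), np.float64(0.002), np.float64(0.154), np.float64(0.006), np.float64(0.004), np.float64(0.037), np.float64(0.004)]
0.53 [np.float64(0.002), np.float64(0.002), np.float64(0.002), np.float64(0.003), np.float64(0.004), np.float64(0.049), np.float64(0.047), np.float64(0.021)]
0.54 [np.float64(0.002), np.float64(0.002), np.float64(0.002), np.float64(0.005), np.float64(0.005), np.float64(0.05), np.float64(0.051), np.float64(0.052)]
0.55 [np.float64(0.002), np.float64(0.002), np.float64(0.004), np.float64(0.005), np.float64(0.04), np.float64(0.293), np.float64(0.293), np.float64(0.292)]
0.56 [np.float64(0.11), np.float64(0.105), np.float64(0.111), np.float64(0.111), np.float64(0.11), np.float64(0.297), np.float64(0.295), np.float
[... 411 characters left out ...]
.float64(0.112), np.float64(0.275), np.float64(0.002), np.float64(0.002)]
0.6 [np.float64(0.111), np.float64(0.114), np.float64(0.114), np.float64(0.114), np.float64(0.113), np.float64(0.27), np.float64(0.002), np.float64(0.003)]
0.61 [np.float64(0.112), np.float64(0.113), np.float64(0.114), np.float64(0.114), np.float64(0.113), np.float64(0.27), np.float64(0.241), np.float64(0.239)]
0.62 [np.float64(0.112), np.float64(0.114), np.float64(0.114), np.float64(0.114), np.float64(0.113), np.float64(0.274), np.float64(0.24), np.float64(0.24)]
0.63 [np.float64(0.113), np.float64(0.114), np.float64(0.114), np.float64(0.113), np.float64(0.113), np.float64(0.276), np.float64(0.003), np.float64(0.003)]
```

Clear of the sealer. Now I'll sweep the flap shut.

apply_moves --targets '[{"dp":[0,0,-0.033],"yaw":0},{"dp":[0,0,-0.066],"yaw":0},{"dp":[-0.003,-0.01,-0.067],"yaw":0},{"dp":[-0.005,-0.018,-0.068],"yaw":0},{"dp":[-0.007,-0.026,-0.0695],"yaw":0},{"dp":[-0.0085,-0.031,-0.0715],"yaw":0},{"dp":[-0.01,-0.0356,-0.0735],"yaw":0},{"dp":[-0.011,-0.04,-0.077],"yaw":0},{"dp":[-0.0125,-0.0443,-0.08],"yaw":0},{"dp":[-0.0135,-0.048,-0.084],"yaw":0},{"dp":[-0.0146,-0.0515,-0.0875],"yaw":0},{"dp":[-0.0155,-0.0547,-0.092],"yaw":0},{"dp":[-0.0163,-0.0577,-0.0965],"yaw":0},{"dp":[-0.017,-0.06,-0.1015],"yaw":0},{"dp":[-0.0174,-0.0616,-0.1065],"yaw":0},{"dp":[-0.0178,-0.063,-0.1115],"yaw":0},{"dp":[-0.0182,-0.0645,-0.1165],"yaw":0},{"dp":[-0.0185,-0.0655,-0.1215],"yaw":0},{"dp":[-0.0188,-0.0664,-0.1255],"yaw":0},{"dp":[-0.0188,-0.0664,-0.1255],"yaw":0}]'

```text
time_s: 3.32
tcp_pos: [0.4432, -0.2049, 0.1942]
eef_rot: [179.9, -0.0, -105.9]
contact_force: [-0.9, -1.1, 0.1]
gripper_width: 0.0003
gripper_force: 0.0
```

apply_moves --targets '[{"dp":[0,0,-0.002],"yaw":0},{"dp":[0,0,-0.0035],"yaw":0},{"dp":[0,0,-0.0035],"yaw":0}]'

```text
time_s: 3.57
tcp_pos: [0.4438, -0.2049, 0.1916]
eef_rot: [-180.0, 0.0, -105.9]
contact_force: [0.7, 0.2, -0.7]
gripper_width: 0.0005
gripper_force: 0.0
```

```bash
python3 - <<'E'
from h import *
a=cap('scene')['image'];b=cap('side')['image']
cv2.imwrite('pics/c1.png',np.hstack([cv2.resize(i,(400,400),interpolation=2) for i in(a[120:250,290:420],b[120:250,220:350])])[:,:,::-1])
E
```

```text
(no output)
```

View pics/c1.png

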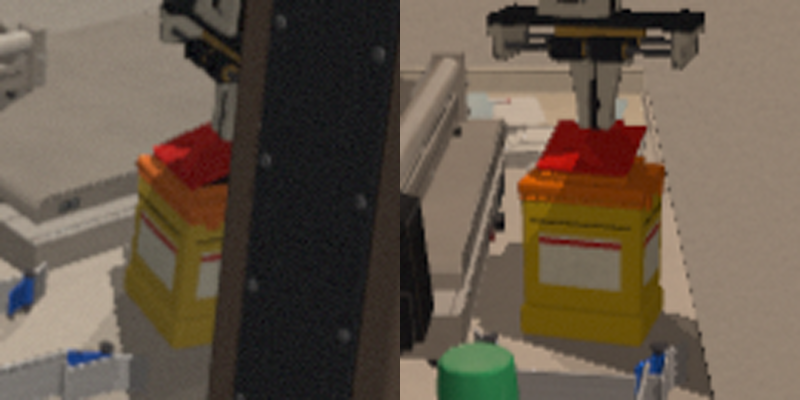

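The crop shows the flap still partly open, at (600,150) in the right half, with the finger at its upper edge. I'll measure the flap plane.

```bash
python3 - <<'E'
from fit import *
b=np.array([.4478,-.19])
ex=np.array([np.cos(np.radians(74.2)),np.sin(np.radians(74.2))]);ey=np.array([-ex[1],ex[0]])
for n in('scene','side'):
    c=dict(np.load(n+'.npz'));P=pts(c);h=cv2.cvtColor(c['image'],cv2.COLOR_RGB2HSV).astype(int)
    m=((h[...,0]<6)|(h[...,0]>175))&(h[...,1]>150)&(c['range_z']>0)&(P[...,2]>.155)&(P[...,2]<.27)&(np.abs(P[...,0]-.45)<.1)&(np.abs(P[...,1]+.19)<.1)
    q=P[m];X=(q[:,:2]-b)@ex;Y=(q[:,:2]-b)@ey;Z=q[:,2]
    for x in np.arange(-.05,.06,.01):
        k=abs(X-x)<.005
        if k.sum()>2: print(n,x.round(3),np.median(Z[k]).round(4),k.sum(),Y[k].min().round(3),Y[k].max().round(3))
    P2=P.reshape(-1,3);ok=(c['range_z'].ravel()>0)
    s=P2[ok&(P2[:,0]>.41)&(P2[:,0]<.51)&(P2[:,1]>-.19)&(P2[:,1]<-.10)&(P2[:,2]>.045)&(P2[:,2]<.13)]
    f=fitline(s);print('front',f[0],np.degrees(np.arctan2(f[1][1],f[1][0])),f[2])
E
```

```text
scene -0.01 0.1927 33 -0.037 0.021
scene 0.0 0.1894 49 -0.038 0.041
scene 0.01 0.1859 69 -0.038 0.047
scene 0.02 0.1819 63 -0.039 0.047
scene 0.03 0.1784 61 -0.04 0.05
scene 0.04 0.1749 60 -0.04 0.049
front [ 0.45939175 -0.14448241] -15.83889804335798 314
side -0.03 0.1993 18 -0.041 0.043
side -0.02 0.1961 52 -0.042 0.045
side -0.01 0.1927 64 -0.04 0.045
side 0.0 0.1888 58 -0.039 0.045
side 0.01 0.1852 59 -0.042 0.044
side 0.02 0.1814 69 -0.042 0.044
side 0.03 0.1777 60 -0.043 0.044
side 0.04 0.1737 75 -0.043 0.045
side 0.05 0.1732 4 -0.029 0.012
front [ 0.45857622 -0.14327232] -15.875724190930805 561
```

```bash
python3 - <<'E'
from fit import *
b=np.array([.4478,-.19])
ex=np.array([np.cos(np.radians(74.2)),np.sin(np.radians(74.2))]);ey=np.array([-ex[1],ex[0]])
for n in('scene','side'):
    c=dict(np.load(n+'.npz'));P=pts(c);h=cv2.cvtColor(c['image'],cv2.COLOR_RGB2HSV).astype(int)
    m=(h[...,1]<110)&(c['range_z']>0)
    X=(P[...,:2]-b)@ex;Y=(P[...,:2]-b)@ey;Z=P[...,2]
    m&=(abs(X)<.08)&(abs(Y)<.1)&(Z>.165)&(Z<.29)
    for z in np.arange(.17,.29,.008):
        k=m&(abs(Z-z)<.004)
        if k.sum()>2: print(n,z.round(3),k.sum(),np.percentile(X[k],[5,50,95]).round(3),np.percentile(Y[k],[2,98]).round(3))
i=c['image'][100:190,220:340];cv2.imwrite('pics/c2.png',cv2.resize(i,(800,600),interpolation=cv2.INTER_CUBIC)[:,:,::-1])
E
```

```text
scene 0.178 4 [0.023 0.027 0.032] [-0.045 -0.04 ]
scene 0.186 6 [0.003 0.012 0.02 ] [-0.044 -0.035]
scene 0.194 8 [-0.018 -0.014 -0.003] [-0.045  0.003]
scene 0.202 11 [-0.012 -0.007 -0.005] [-0.013  0.014]
scene 0.21 18 [-0.01  -0.007 -0.004] [-0.018  0.015]
scene 0.218 21 [-0.011 -0.007 -0.005] [-0.016  0.016]
scene 0.226 14 [-0.008 -0.006 -0.005] [-0.017  0.018]
scene 0.234 20 [-0.01  -0.006 -0.005] [-0.013  0.016]
scene 0.242 20 [-0.009 -0.007 -0.005] [-0.017  0.021]
scene 0.25 14 [-0.009 -0.007 -0.004] [-0.014  0.021]
scene 0.258 4 [-0.006 -0.005 -0.005] [0.007 0.019]
scene 0.266 13 [-0.001  0.016  0.021] [-0.086  0.029]
scene 0.274 63 [-0.016  0.02   0.023] [-0.086  0.035]
scene 0.282 94 [-0.007  0.015  0.022] [-0.085  0.049]
side 0.202 18 [-0.01  -0.005 -0.002] [-0.014  0.015]
side 0.21 34 [-0.015 -0.006 -0.002] [-0.016  0.015]
side 0.218 36 [-0.019 -0.007 -0.001] [-0.017  0.015]
side 0.226 31 [-0.017 -0.006 -0.002] [-0.018  0.017]
side 0.234 40 [-0.011 -0.005 -0.002] [-0.018  0.018]
side 0.242 44 [-0.017 -0.005 -0.002] [-0.02  0.02]
side 0.25 43 [-0.025 -0.006 -0.002] [-0.023  0.021]
side 0.258 46 [-0.016 -0.004 -0.001] [-0.024  0.024]
side 0.266 66 [-0.024  0.004  0.024] [-0.087  0.087]
side 0.274 160 [-0.042  0.019  0.025] [-0.085  0.088]
side 0.282 210 [-0.044  0.017  0.025] [-0.085  0.087]
```

View pics/c2.png

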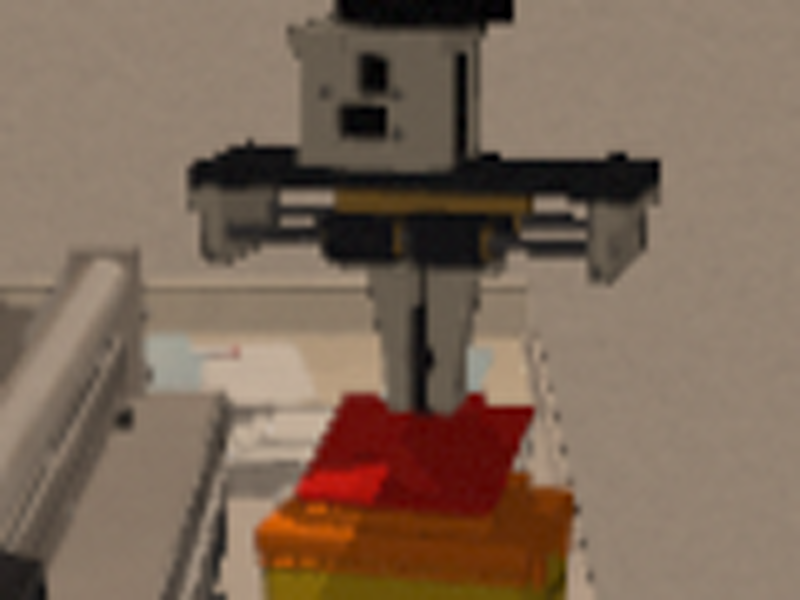

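The picture shows the finger resting on the outer face of the flap near its edge (415,405). The flap is at 20°, so the real fingertip is about 25 mm higher than the TCP reading implies. I'll continue down.

apply_moves --targets '[{"dp":[0,-0.001,-0.004],"yaw":0},{"dp":[-0.0005,-0.002,-0.008],"yaw":0},{"dp":[-0.001,-0.003,-0.012],"yaw":0},{"dp":[-0.001,-0.004,-0.016],"yaw":0},{"dp":[-0.001,-0.004,-0.019],"yaw":0},{"dp":[-0.001,-0.004,-0.021],"yaw":0},{"dp":[-0.001,-0.004,-0.021],"yaw":0}]'

```text
time_s: 4.25
tcp_pos: [0.4425, -0.209, 0.1701]
eef_rot: [179.9, -0.0, -105.9]
contact_force: [-0.9, -0.4, -0.1]
gripper_width: 0.0003
gripper_force: 0.0
```

apply_moves --targets '[{"dp":[0,0,-0.002],"yaw":0},{"dp":[0,0,-0.004],"yaw":0},{"dp":[0,0,-0.005],"yaw":0},{"dp":[0,0,-0.005],"yaw":0}]'

```text
time_s: 4.58
tcp_pos: [0.4432, -0.2092, 0.167]
eef_rot: [-179.9, -0.0, -105.9]
contact_force: [-3.5, 2.8, 10.5]
gripper_width: 0.0006
gripper_force: 5.4
```

```bash
cat > flap.py <<'E'
from fit import *
b=np.array([.4478,-.19])
ex=np.array([np.cos(np.radians(74.2)),np.sin(np.radians(74.2))]);ey=np.array([-ex[1],ex[0]])
print(get_state()['contact_force'])
c=cap('side');P=pts(c);h=cv2.cvtColor(c['image'],cv2.COLOR_RGB2HSV).astype(int)
X=(P[...,:2]-b)@ex;Y=(P[...,:2]-b)@ey;Z=P[...,2]
m=((h[...,0]<6)|(h[...,0]>175))&(h[...,1]>150)&(c['range_z']>0)&(Z>.155)&(Z<.27)&(abs(X)<.06)&(abs(Y)<.07)
a=np.polyfit(X[m],Z[m],1);print('flap rad',np.arctan(-a[0]),m.sum(),a)
for z in np.arange(.165,.27,.008):
    k=(h[...,1]<110)&(c['range_z']>0)&(abs(X)<.08)&(abs(Y)<.02)&(abs(Z-z)<.004)
    if k.sum()>2: print(z.round(3),k.sum(),np.median(X[k]).round(3))
E
python3 flap.py
```

```text
[-3.4621272   2.81552227 10.4912132 ]
flap rad 0.011972647617204861 226 [-0.01197322  0.17363192]
0.173 3 -0.012
0.181 28 -0.01
0.189 33 -0.01
0.197 34 -0.01
0.205 32 -0.009
0.213 37 -0.009
0.221 41 -0.01
0.229 38 -0.009
0.237 22 -0.008
0.245 25 0.018
0.253 34 0.018
0.261 44 0.017
```

The flap is shut (0.012 rad). Before pushing I'll check the hand's profile and the lid overhang, then retreat up.

```bash
python3 - <<'E'
from fit import *
b=np.array([.4478,-.19])
ex=np.array([np.cos(np.radians(74.2)),np.sin(np.radians(74.2))]);ey=np.array([-ex[1],ex[0]])
c=dict(np.load('side.npz'));P=pts(c);ok=c['range_z']>0
X=(P[...,:2]-b)@ex;Y=(P[...,:2]-b)@ey;Z=P[...,2]
hc=(np.array([.4432,-.2092])-b)
print('center',hc@ex,hc@ey)
for z in np.arange(.176,.40,.008):
    k=ok&(abs(X+.01)<.09)&(abs(Y)<.12)&(abs(Z-z)<.004)
    if k.sum()>2: print('tip+',(z-.173).round(3),k.sum(),(np.percentile(X[k],[50,90,99])-hc@ex).round(3),np.percentile(Y[k],[1,99]).round(3))
for z in np.arange(.006,.17,.008):
    k=ok&(abs(X)<.1)&(abs(Y)<.04)&(abs(Z-z)<.004)
    print('bin',z.round(3),k.sum(),np.percentile(X[k],[10,50,90]).round(4)) if k.sum()>3 else 0
E
```

```text
center -0.019727074612148916 -0.0008015779729443205
tip+ 0.003 228 [0.028 0.059 0.063] [-0.043  0.045]
tip+ 0.011 30 [0.01  0.013 0.015] [-0.016  0.015]
tip+ 0.019 33 [0.01  0.013 0.015] [-0.017  0.015]
tip+ 0.027 34 [0.009 0.013 0.014] [-0.019  0.016]
tip+ 0.035 32 [0.011 0.014 0.016] [-0.018  0.018]
tip+ 0.043 46 [0.011 0.013 0.014] [-0.021  0.019]
tip+ 0.051 39 [0.011 0.012 0.014] [-0.021  0.02 ]
tip+ 0.059 46 [0.011 0.012 0.015] [-0.024  0.03 ]
tip+ 0.067 48 [0.014 0.039 0.04 ] [-0.088  0.087]
tip+ 0.075 131 [0.036 0.04  0.042] [-0.088  0.087]
tip+ 0.083 226 [0.031 0.04  0.042] [-0.087  0.087]
tip+ 0.091 145 [0.026 0.039 0.041] [-0.09   0.093]
tip+ 0.099 151 [0.026 0.039 0.042] [-0.094  0.095]
tip+ 0.107 329 [0.023 0.037 0.041] [-0.094  0.095]
tip+ 0.115 81 [0.023 0.026 0.027] [-0.05   0.016]
tip+ 0.123 79 [0.02  0.023 0.025] [-0.05   0.016]
tip+ 0.131 71 [0.02  0.024 0.026] [-0.051  0.015]
tip+ 0.139 83 [0.022 0.024 0.026] [-0.051  0.015]
tip+ 0.147 76 [0.021 0.024 0.025] [-0.05   0.016]
tip+ 0.155 57 [0.021 0.038 0.04 ] [-0.05   0.016]
tip+ 0.163 85 [0.037 0.041 0.043] [-0.048 
[... 462 characters left out ...]
.0487 0.0506 0.0528]
bin 0.022 63 [0.0487 0.0508 0.0527]
bin 0.03 84 [0.045  0.0484 0.0524]
bin 0.038 57 [0.0448 0.0475 0.0499]
bin 0.046 64 [0.0452 0.0477 0.0502]
bin 0.054 63 [0.0454 0.0474 0.0498]
bin 0.062 71 [0.0456 0.0479 0.05  ]
bin 0.07 63 [0.0459 0.0483 0.0503]
bin 0.078 69 [0.0457 0.0477 0.0511]
bin 0.086 68 [0.0453 0.048  0.0503]
bin 0.094 70 [0.0457 0.0476 0.0509]
bin 0.102 72 [0.0454 0.048  0.0499]
bin 0.11 71 [0.0451 0.0475 0.0505]
bin 0.118 67 [0.0452 0.048  0.0505]
bin 0.126 72 [0.0455 0.0479 0.0506]
bin 0.134 71 [0.0449 0.0476 0.0503]
bin 0.142 71 [0.0456 0.0482 0.0505]
bin 0.15 67 [0.047  0.0496 0.0523]
bin 0.158 91 [0.041  0.0472 0.0512]
bin 0.166 73 [0.0397 0.0427 0.0447]
```

The hand's front face stands at +40 mm from 67 mm above the tips, and there is a recess opposite the lid overhang. I'll retreat upward, go behind the bin, and lower to about 10 mm tip height.

apply_moves --targets '[{"dp":[0,0,0.03],"yaw":0},{"dp":[0,0,0.06],"yaw":0},{"dp":[-0.01,-0.02,0.075],"yaw":0},{"dp":[-0.025,-0.05,0.075],"yaw":0},{"dp":[-0.04,-0.075,0.075],"yaw":0},{"dp":[-0.048,-0.088,0.075],"yaw":0},{"dp":[-0.048,-0.088,0.075],"yaw":0},{"dp":[-0.048,-0.088,0.04],"yaw":0},{"dp":[-0.048,-0.088,0],"yaw":0},{"dp":[-0.048,-0.088,-0.04],"yaw":0},{"dp":[-0.048,-0.088,-0.08],"yaw":0},{"dp":[-0.048,-0.088,-0.11],"yaw":0},{"dp":[-0.048,-0.088,-0.13],"yaw":0},{"dp":[-0.048,-0.088,-0.145],"yaw":0},{"dp":[-0.048,-0.088,-0.145],"yaw":0}]'

```text
time_s: 5.88
tcp_pos: [0.3929, -0.296, 0.0177]
eef_rot: [179.7, 0.0, -105.9]
contact_force: [-0.5, 0.1, -0.6]
gripper_width: 0.0007
gripper_force: 0.0
```

```bash
cat > st.py <<'E'
from fit import *
s=get_state();print(s['time_s'],s['tcp_pos'].round(4),s['eef_rot'].round(2),'F',s['contact_force'].round(1),'M',s['moment'].round(2))
c=cap('side');P=pts(c).reshape(-1,3)[c['range_z'].ravel()>0]
h=cv2.cvtColor(c['image'],cv2.COLOR_RGB2HSV)[c['range_z']>0].astype(int)
br=np.array([.4767,.0508]);B=np.array([[.1392,.9903],[-.9903,.1392]])
Q=np.c_[(P[:,:2]-br)@B.T,P[:,2]]
# bin front face, low (rim) & high: yellow/orange
y=(h[:,0]>=8)&(h[:,0]<=34)&(h[:,1]>150)&(abs(Q[:,1])<.09)&(Q[:,0]>-.4)&(Q[:,0]<.1)
def face(z0,z1):
    q=Q[y&(Q[:,2]>z0)&(Q[:,2]<z1)]
    q=q[abs(q[:,1])<.045];return q
for z0,z1,off in((.092,.115,.047),(.118,.14,.047),(.05,.09,.047)):
    q=face(z0,z1)
    if len(q)<10: continue
    a=np.polyfit(q[:,1],q[:,0],1)
    for _ in range(4):
        e=q[:,0]-np.polyval(a,q[:,1]);k=abs(e-np.median(e))<.004;a=np.polyfit(q[k,1],q[k,0],1)
    print('face',z0,z1,'x0',(a[1]-off).round(4),'yaw rel deg',np.degrees(-a[0]).round(2) if 0 else np.degrees(np.arctan(-a[0])).round(2),k.sum())
q=Q[y&(Q[:,2]>.05)&(Q[:,2]<.13)];print('y range',np.percentile(q[:,1],[1,99]).round(4))
d=((h[:,0]<6)|(h[:,0]>175))&(h[:,1]>150)&(Q[:,2]>.165)&(Q[:,2]<.25)&(abs(Q[:,1])<.06)&(Q[:,0]<.1)&(Q[:,0]>-.35)
if d.sum()>20:
    a=np.polyfit(Q[d,0],Q[d,2],1);print('flap/top slope',np.round(a[0],4),'z',np.median(Q[d,2]).round(4),'x',np.percentile(Q[d,0],[2,98]).round(3))
E
python3 st.py
```

```text
5.8833 [ 0.3929 -0.296   0.0177] [ 1.7967e+02  2.0000e-02 -1.0592e+02] F [-0.5  0.1 -0.6] M [0.12 0.19 0.07]
face 0.092 0.115 x0 -0.241 yaw rel deg -8.13 84
face 0.118 0.14 x0 -0.241 yaw rel deg -7.8 209
face 0.05 0.09 x0 -0.2411 yaw rel deg -7.88 123
y range [-0.0661  0.065 ]
flap/top slope -0.0179 z 0.1738 x [-0.281 -0.197]
```

apply_moves --targets '[{"dp":[0,0,-0.007],"yaw":0},{"dp":[0.002,0.007,-0.013],"yaw":0},{"dp":[0.004,0.014,-0.013],"yaw":0},{"dp":[0.0055,0.02,-0.013],"yaw":0},{"dp":[0.007,0.024,-0.013],"yaw":0},{"dp":[0.0075,0.027,-0.013],"yaw":0},{"dp":[0.008,0.029,-0.013],"yaw":0},{"dp":[0.0085,0.031,-0.013],"yaw":0},{"dp":[0.009,0.033,-0.013],"yaw":0},{"dp":[0.0095,0.035,-0.013],"yaw":0}]'

```text
time_s: 6.77
tcp_pos: [0.4045, -0.263, 0.0086]
eef_rot: [-180.0, -0.1, -105.9]
contact_force: [-3.4, -11.6, 7.7]
gripper_width: 0.0007
gripper_force: 3.8
```

```bash
python3 st.py
```

```text
6.7667 [ 0.4045 -0.263   0.0086] [-1.7995e+02 -7.0000e-02 -1.0588e+02] F [ -3.4 -11.6   7.7] M [-2.95  1.13 -0.15]
face 0.092 0.115 x0 -0.2384 yaw rel deg -7.99 79
face 0.118 0.14 x0 -0.2381 yaw rel deg -7.56 214
face 0.05 0.09 x0 -0.2385 yaw rel deg -7.36 126
y range [-0.0653  0.0615]
flap/top slope -0.0223 z 0.1742 x [-0.284 -0.192]
```

The bin slides upright. I'll keep pushing in steps, turning it gradually.

apply_moves --targets '[{"dp":[0.001,0.004,0.002],"yaw":0.3},{"dp":[0.002,0.008,0.002],"yaw":0.6},{"dp":[0.003,0.012,0.002],"yaw":0.9},{"dp":[0.004,0.016,0.002],"yaw":1.2},{"dp":[0.005,0.02,0.002],"yaw":1.5},{"dp":[0.006,0.024,0.002],"yaw":1.8},{"dp":[0.007,0.028,0.002],"yaw":2.1},{"dp":[0.008,0.032,0.002],"yaw":2.4}]'

```text
time_s: 7.48
tcp_pos: [0.4132, -0.231, 0.0106]
eef_rot: [-179.9, -0.0, -103.5]
contact_force: [-0.9, -9.4, 5.1]
gripper_width: 0.0005
gripper_force: 4.2
```

```bash
python3 st.py;python3 - <<'E'
from h import *
a=cap('scene')['image'];b=np.load('side.npz')['image']
cv2.imwrite('pics/c3.png',np.hstack([cv2.resize(i,(400,400),interpolation=2) for i in(a[110:270,240:400],b[100:260,200:360])])[:,:,::-1])
E
```

```text
7.4833 [ 0.4132 -0.231   0.0106] [-1.7988e+02 -4.0000e-02 -1.0353e+02] F [-0.9 -9.4  5.1] M [-2.69  0.14 -0.32]
face 0.092 0.115 x0 -0.2041 yaw rel deg -5.44 85
face 0.118 0.14 x0 -0.203 yaw rel deg -5.77 225
face 0.05 0.09 x0 -0.2057 yaw rel deg -6.02 126
y range [-0.0663  0.0588]
flap/top slope -0.0474 z 0.1751 x [-0.243 -0.159]
```

View pics/c3.png

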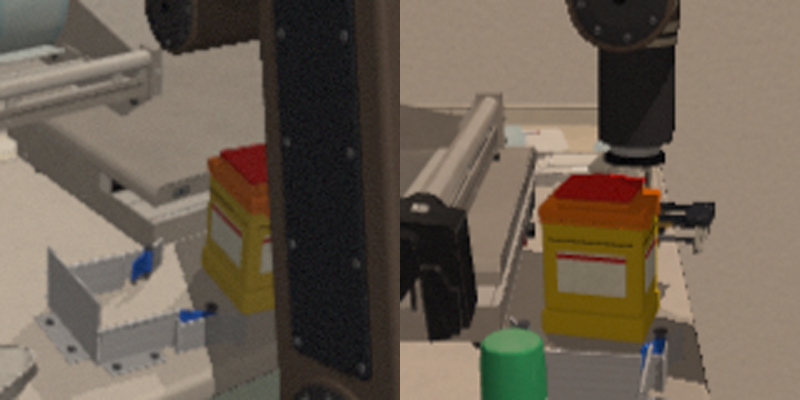

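The crops show the bin still upright on its way to the bracket, but the numbers say it is leaning forward by about 0.03 rad. I'll back off a little, lower the hand and push again.

apply_moves --targets '[{"dp":[-0.001,-0.004,0],"yaw":0},{"dp":[-0.002,-0.008,0],"yaw":0},{"dp":[-0.002,-0.008,-0.004],"yaw":0},{"dp":[-0.002,-0.008,-0.008],"yaw":0},{"dp":[-0.002,-0.008,-0.01],"yaw":0},{"dp":[-0.002,-0.008,-0.01],"yaw":0},{"dp":[-0.002,-0.008,-0.01],"yaw":0}]'

```text
time_s: 8.17
tcp_pos: [0.41, -0.2379, -0.0006]
eef_rot: [179.9, -0.0, -103.5]
contact_force: [0.3, -0.6, -1.1]
gripper_width: 0.0007
gripper_force: 0.0
```

```bash
python3 st.py
```

```text
8.1667 [ 0.41   -0.2379 -0.0006] [ 1.7995e+02 -1.0000e-02 -1.0350e+02] F [ 0.3 -0.6 -1.1] M [ 0.05  0.09 -0.04]
face 0.092 0.115 x0 -0.2068 yaw rel deg -5.63 90
face 0.118 0.14 x0 -0.2063 yaw rel deg -5.25 220
face 0.05 0.09 x0 -0.206 yaw rel deg -4.64 133
y range [-0.065   0.0567]
flap/top slope -0.0077 z 0.1738 x [-0.255 -0.162]
```

apply_moves --targets '[{"dp":[0.001,0.005,0],"yaw":0.3},{"dp":[0.002,0.01,0],"yaw":0.6},{"dp":[0.003,0.014,0],"yaw":0.9},{"dp":[0.004,0.018,-0.001],"yaw":1.2},{"dp":[0.005,0.022,-0.001],"yaw":1.5},{"dp":[0.006,0.026,-0.002],"yaw":1.8},{"dp":[0.007,0.03,-0.002],"yaw":2.1},{"dp":[0.007,0.034,-0.003],"yaw":2.4}]'

```text
time_s: 8.88
tcp_pos: [0.4187, -0.2044, -0.0023]
eef_rot: [-179.8, -0.0, -101.1]
contact_force: [0.5, -9.6, 4.3]
gripper_width: 0.0006
gripper_force: 1.8
```

```bash
python3 st.py
```

```text
8.8833 [ 0.4187 -0.2044 -0.0023] [-1.7985e+02 -3.0000e-02 -1.0108e+02] F [ 0.5 -9.6  4.3] M [-2.58 -0.16 -0.48]
face 0.092 0.115 x0 -0.1771 yaw rel deg -3.24 89
face 0.118 0.14 x0 -0.1766 yaw rel deg -2.9 238
face 0.05 0.09 x0 -0.1767 yaw rel deg -2.6 134
y range [-0.0644  0.0553]
flap/top slope -0.0099 z 0.1738 x [-0.227 -0.133]
```

At this height it slides flat. I'll continue toward the mouth and square up.

apply_moves --targets '[{"dp":[0.0004,0.005,0],"yaw":0.3},{"dp":[0.0008,0.01,0],"yaw":0.6},{"dp":[0.001,0.015,0],"yaw":0.9},{"dp":[0.0014,0.02,0],"yaw":1.2},{"dp":[0.0018,0.025,0],"yaw":1.5},{"dp":[0.002,0.03,0],"yaw":1.8},{"dp":[0.0025,0.035,0],"yaw":2.1},{"dp":[0.003,0.04,0],"yaw":2.4},{"dp":[0.0035,0.045,0],"yaw":2.7},{"dp":[0.004,0.05,0],"yaw":3},{"dp":[0.0042,0.055,0],"yaw":3},{"dp":[0.0045,0.06,0],"yaw":3}]'

```text
time_s: 9.93
tcp_pos: [0.4228, -0.1444, -0.0023]
eef_rot: [-179.9, -0.0, -98.1]
contact_force: [0.1, -15.2, 10.1]
gripper_width: 0.0002
gripper_force: 4.5
```

```bash
python3 st.py
```

```text
9.9333 [ 0.4228 -0.1444 -0.0023] [-1.7988e+02 -4.0000e-02 -9.8090e+01] F [  0.1 -15.2  10.1] M [-4.25 -0.08 -0.44]
face 0.092 0.115 x0 -0.116 yaw rel deg 0.72 95
face 0.118 0.14 x0 -0.1156 yaw rel deg -0.07 277
face 0.05 0.09 x0 -0.1159 yaw rel deg 0.56 113
y range [-0.0552  0.0614]
flap/top slope -0.0125 z 0.1739 x [-0.167 -0.073]
```

apply_moves --targets '[{"dp":[0.0007,0.005,0],"yaw":0},{"dp":[0.0014,0.01,0],"yaw":0},{"dp":[0.002,0.015,0],"yaw":0},{"dp":[0.0028,0.02,0],"yaw":0},{"dp":[0.0035,0.025,-0.0005],"yaw":0},{"dp":[0.0042,0.03,-0.0005],"yaw":0},{"dp":[0.005,0.035,-0.001],"yaw":0},{"dp":[0.0056,0.04,-0.001],"yaw":0}]'

```text
time_s: 10.65
tcp_pos: [0.4274, -0.1049, -0.0034]
eef_rot: [-180.0, -0.1, -98.1]
contact_force: [-0.9, -17.3, 9.8]
gripper_width: 0.0007
gripper_force: 4.4
```

```bash
python3 st.py
```

```text
10.65 [ 0.4274 -0.1049 -0.0034] [-1.7996e+02 -6.0000e-02 -9.8140e+01] F [ -0.9 -17.3   9.8] M [-4.57  0.09 -0.48]
face 0.092 0.115 x0 -0.0761 yaw rel deg -0.33 99
face 0.118 0.14 x0 -0.0757 yaw rel deg 0.28 291
face 0.05 0.09 x0 -0.0762 yaw rel deg 0.25 129
y range [-0.0544  0.0626]
flap/top slope -0.0117 z 0.1739 x [-0.125 -0.032]
```

apply_moves --targets '[{"dp":[0.0007,0.005,0],"yaw":0},{"dp":[0.0014,0.01,0],"yaw":0},{"dp":[0.002,0.015,0],"yaw":0},{"dp":[0.0028,0.02,0],"yaw":0},{"dp":[0.0035,0.025,0],"yaw":0},{"dp":[0.0042,0.03,0],"yaw":0},{"dp":[0.005,0.035,0],"yaw":0},{"dp":[0.0056,0.04,0],"yaw":0},{"dp":[0.0063,0.045,0],"yaw":0},{"dp":[0.0077,0.055,0],"yaw":0}]'

```text
time_s: 11.53
tcp_pos: [0.4345, -0.0504, -0.0035]
eef_rot: [180.0, -0.1, -98.2]
contact_force: [-0.2, -18.2, 11.1]
gripper_width: 0.0006
gripper_force: 5.3
```

```bash
python3 st.py
```

```text
11.5333 [ 0.4345 -0.0504 -0.0035] [ 1.7998e+02 -8.0000e-02 -9.8170e+01] F [ -0.2 -18.2  11.1] M [-4.92 -0.12 -0.4 ]
face 0.092 0.115 x0 -0.0212 yaw rel deg 0.21 112
face 0.118 0.14 x0 -0.021 yaw rel deg 0.38 327
y range [-0.0536  0.0625]
flap/top slope -0.0133 z 0.1738 x [-0.071  0.022]
```

apply_moves --targets '[{"dp":[0.0007,0.005,0],"yaw":0},{"dp":[0.0014,0.01,0],"yaw":0},{"dp":[0.002,0.014,0],"yaw":0},{"dp":[0.0024,0.017,0],"yaw":0},{"dp":[0.0025,0.018,0],"yaw":0}]'

```text
time_s: 12.0
tcp_pos: [0.4371, -0.0316, -0.0038]
eef_rot: [180.0, -0.0, -98.1]
contact_force: [-0.2, -13.6, 7.5]
gripper_width: 0.0003
gripper_force: 3.3
```

```bash
python3 st.py
```

```text
12.0 [ 0.4371 -0.0316 -0.0038] [ 1.7998e+02 -5.0000e-02 -9.8120e+01] F [ -0.2 -13.6   7.5] M [-3.25 -0.1  -0.24]
face 0.092 0.115 x0 -0.0021 yaw rel deg 0.28 108
face 0.118 0.14 x0 -0.002 yaw rel deg 0.4 341
y range [-0.052   0.0645]
flap/top slope -0.0077 z 0.1737 x [-0.053  0.041]
```

apply_moves --targets '[{"dp":[0.0001,0.001,0],"yaw":0},{"dp":[0.0002,0.002,0],"yaw":0},{"dp":[0.0002,0.002,0],"yaw":0}]'

```text
time_s: 12.3
tcp_pos: [0.4373, -0.0301, -0.0037]
eef_rot: [180.0, -0.1, -98.1]
contact_force: [0.4, -15.5, 8.0]
gripper_width: 0.0004
gripper_force: 4.8
```

```bash
python3 st.py
```

```text
12.3 [ 0.4373 -0.0301 -0.0037] [ 1.7998e+02 -8.0000e-02 -9.8110e+01] F [  0.4 -15.5   8. ] M [-4.13 -0.33 -0.27]
face 0.092 0.115 x0 -0.0007 yaw rel deg -0.12 104
face 0.118 0.14 x0 -0.0004 yaw rel deg 0.16 346
y range [-0.0526  0.0635]
flap/top slope -0.0086 z 0.1737 x [-0.051  0.043]
```

apply_moves --targets '[{"dp":[0.0001,0.001,0],"yaw":0},{"dp":[0.0002,0.002,0],"yaw":0},{"dp":[0.0002,0.002,0],"yaw":0}]'

```text
time_s: 12.6
tcp_pos: [0.4373, -0.0298, -0.0033]
eef_rot: [180.0, -0.2, -98.1]
contact_force: [4.5, -32.8, 12.1]
gripper_width: 0.0003
gripper_force: 13.0
```

The force jumped to 33 N without further motion, so the bin is against the back plate. I'll back off straight and raise the hand, then look.

apply_moves --targets '[{"dp":[-0.0005,-0.004,0],"yaw":0},{"dp":[-0.0015,-0.01,0],"yaw":0},{"dp":[-0.003,-0.02,0],"yaw":0},{"dp":[-0.006,-0.04,0.005],"yaw":0},{"dp":[-0.01,-0.07,0.03],"yaw":0},{"dp":[-0.014,-0.1,0.06],"yaw":0},{"dp":[-0.018,-0.13,0.09],"yaw":0},{"dp":[-0.022,-0.16,0.12],"yaw":0},{"dp":[-0.022,-0.19,0.15],"yaw":0},{"dp":[-0.022,-0.22,0.18],"yaw":0},{"dp":[-0.022,-0.22,0.18],"yaw":0},{"dp":[-0.022,-0.22,0.18],"yaw":0}]'

```text
time_s: 13.6
tcp_pos: [0.4168, -0.2487, 0.1776]
eef_rot: [-179.8, 0.0, -98.2]
contact_force: [-0.6, -0.1, -0.1]
gripper_width: 0.0005
gripper_force: 0.0
```

```bash
python3 st.py; python3 - <<'E'
from fit import *
c=cap('scene');b=np.load('side.npz')['image'];w=cap('wrist')['image']
cv2.imwrite('pics/c4.png',np.hstack([cv2.resize(i,(400,400),interpolation=2) for i in(c['image'][140:270,230:360],w[:,70:490])])[:,:,::-1])
P=pts(c);h=cv2.cvtColor(c['image'],cv2.COLOR_RGB2HSV)
m=(cv2.inRange(h,(105,150,50),(125,255,255))>0)&(c['range_z']>0)&(P[...,2]<.06)&(P[...,2]>.008)&(abs(P[...,0]-.47)<.12)&(abs(P[...,1])<.15)
br=np.array([.4767,.0508]);B=np.array([[.1392,.9903],[-.9903,.1392]]);q=(P[m][:,:2]-br)@B.T
for s in(1,-1):
    k=q[:,1]*s>0
    if k.sum()>3: print(s,k.sum(),np.percentile(q[k],[3,50,97],axis=0).round(4).tolist(),np.polyfit(q[k,0],q[k,1],1))
E
```

```text
13.6 [ 0.4168 -0.2487  0.1776] [-179.77    0.    -98.25] F [-0.6 -0.1 -0.1] M [0.15 0.11 0.01]
face 0.092 0.115 x0 -0.0009 yaw rel deg 0.3 108
face 0.118 0.14 x0 -0.0006 yaw rel deg -0.16 343
y range [-0.0522  0.0624]
flap/top slope -0.0142 z 0.1737 x [-0.039  0.042]
1 24 [[-0.0832, 0.0584], [-0.0698, 0.0634], [-0.0596, 0.0751]] [-0.63527775  0.02027926]
```

View pics/c4.png

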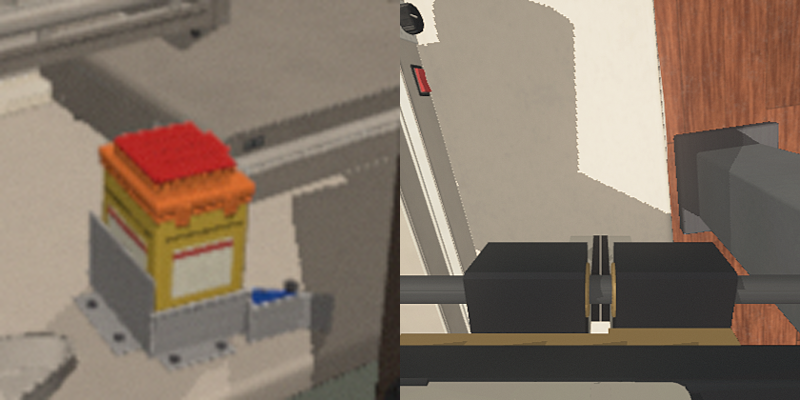

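The left crop shows the bin seated with its flap shut and the near catch (275,297) sprung in. The far catch is hidden behind the bin, so I'll check it with the wrist camera from above.

apply_moves --targets '[{"dp":[0,0,0.04],"yaw":0},{"dp":[0,0,0.08],"yaw":0},{"dp":[0,0.01,0.12],"yaw":0},{"dp":[0.01,0.03,0.15],"yaw":0},{"dp":[0.02,0.06,0.15],"yaw":0},{"dp":[0.03,0.09,0.15],"yaw":0},{"dp":[0.04,0.12,0.15],"yaw":0},{"dp":[0.05,0.15,0.15],"yaw":0},{"dp":[0.05,0.18,0.15],"yaw":0},{"dp":[0.05,0.19,0.15],"yaw":0},{"dp":[0.05,0.19,0.15],"yaw":0}]'

```text
time_s: 14.67
tcp_pos: [0.4656, -0.0541, 0.3243]
eef_rot: [179.9, -0.0, -97.8]
contact_force: [-0.4, -0.0, -1.3]
gripper_width: 0.0004
gripper_force: 0.0
```

```bash
python3 - <<'E'
from fit import *
s=get_state();w=cap('wrist');T=w['T_tool_cam']
cv2.imwrite('pics/c5.png',w['image'][:,:,::-1])
from scipy.spatial.transform import Rotation as R
z=w['range_z'];v,u=np.mgrid[:420,:560];P=np.stack([(u-w['cx'])/w['fx']*z,(v-w['cy'])/w['fy']*z,z],-1)
P=(P@T[:3,:3].T+T[:3,3])@R.from_euler('xyz',s['eef_rot'],degrees=True).as_matrix().T+s['tcp_pos']
h=cv2.cvtColor(w['image'],cv2.COLOR_RGB2HSV)
br=np.array([.4767,.0508]);B=np.array([[.1392,.9903],[-.9903,.1392]]);Q=(P[...,:2]-br)@B.T
m=(cv2.inRange(h,(105,150,50),(125,255,255))>0)&(z>0)&(abs(Q[...,0]+.07)<.06)&(abs(Q[...,1])<.11)
for sg in(1,-1):
    q=Q[m&(Q[...,1]*sg>0)]
    if len(q)>3: print(sg,len(q),np.percentile(q,[2,50,98],axis=0).round(4).tolist(),np.polyfit(q[:,0],q[:,1],1))
E
```

```text
1 10 [[-0.0781, 0.0567], [-0.0647, 0.0609], [-0.0587, 0.0685]] [-0.57317105  0.02339697]
```

View pics/c5.png

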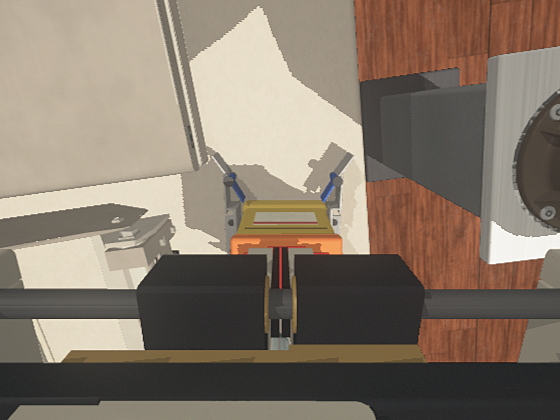

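The wrist picture shows both blue catches, at (235,187) and (328,187), slanting in symmetrically behind the bin. The hand is clear of everything, so I'll hand in.

```bash
python3 -c "
from plant import r
print(r.close_job())"
```

```text
the job is handed in; nothing more can be done
None
```

The job is handed in: by my last camera checks the flap is shut, the bin is fully home and upright in the bracket with both catches sprung in, and the hand is clear; the judge's result was not shown.

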